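Sweep the spilled dishwasher tablets off the hob into the bin and snap its flap shut

ROBOT

A 6-joint arm with a two-finger parallel gripper is mounted at the origin on the work surface. World frame = base frame: x ahead of the robot, y to its left, z up, the work surface at z = 0. Lengths are in m, angles in rad, forces in N, time in s.
With the tool pointing down it reaches from about 0.425 to 0.95 m from the base axis. Payload 3.5 kg.
Tool frame: the origin (TCP) lies on the centre line of the jaws, within the pads' length; the fingertips stand 8 mm ahead of it and the grasp point (between the pads) lies 11 mm behind it; z points along the fingers, y is the line along which they close (so a half turn about z gives the same grasp; the last joint's range is limited). The gripper opens to 85 mm and grips with 20 to 120 N. Pads are 22 mm wide; open, the fingers measure 114 mm over their backs; the gripper's body (76 mm by 85 mm) begins 54 mm behind the grasp point. The pads swing forward as they close: fully open they stand 13 mm farther back than shut.
Start: joints at [1.147, 0.286, 1.577, -0, 1.279, -0.15], TCP at [0.182, 0.65, 0.239] pointing down, gripper open.
Joint ranges: [-2.77, 2.77], [-0.9, 2.22], [0.21, 2.48], [-1.53, 4.67], [0.24, 2.81], [-2.84, 2.84]. Speed limits (rad/s): [2.79, 2.79, 3.14, 3.14, 3.14, 3.14].

INTERFACE

Orientations are given as a unit quaternion [x, y, z, w].
In Python, from plant import ctrl gives the robot as it stands. The module is installed in compiled form; this text tells all that it offers.
- The arm moves only by the tool send_rows, never from a script. Its argument "steps" is a list of rows, each a list of 5 numbers: the shift along the tool's x, y, z in m, then the turn about the tool's z in degrees, then the opening, from -1 (shut) to 1 (fully open). A call has 1 to 12 rows; each row is the pose to reach, as a shift and turn from the pose commanded when the call began, along the tool's axes at that moment; what a row does not reach only later rows make up. A row lasts 1/10 s, in which the tool goes at most 50 mm and 8.59 degrees, less where a joint would pass 70% of its speed; a pose out of reach is approached as far as the arm can. A call with a gripper value outside its range is refused whole. The fingers move at their own pace and stop on an object; "squeeze" is the grip in N (left out, the last holds). Time passes only in rows, so rows that repeat a pose let the fingers close. It gives the time, the measured TCP pose, the force, the opening and the grip force at its end, in the units of the state.
- ctrl.get_state(): the state, without advancing time (a new reading comes with each control period).
- ctrl.read_camera(name): name is "side" or "top" or "wrist"; returns the picture (384x512x3 uint8, red, green, blue); there is no depth.
- ctrl.calibration(name): a dict with "intrinsics" (3x3 intrinsics, pixels), "k1" (the pictures are not rectified: a ray, as slopes to the right and down, at radius r is drawn at 1 + k1 r^2 times it, then the intrinsics apply), "extrinsics" (4x4, takes a point from world to camera coordinates); the wrist camera has in their place "tool_from_camera" (4x4, takes a point from camera to tool coordinates, whose origin is the TCP and whose axes are the flange's). Camera axes: x right, y up, looking along -z (the intrinsics and any distortion apply to the point x, -y, -z); pixel columns grow to the right and rows downward; lengths in m; the calibration is good to about 2 mm. A picture is of the moment at which its call begins: read the wrist's pose just before it. calibration takes no time and is no camera call.
- ctrl.sign_off(): hands the job in; it is judged then, once.
The state is a dict: "time": time; "qpos": joint angles; "dq": joint speeds; "joint_efforts": joint torques, N m; "eef_pos": TCP position; "tcp_rot": TCP orientation; "contact_force": force on the tool from outside, world axes, zero at the start; "wrist_torque": the same for the moment, N m; "opening": opening from 0.0 (shut) to 1.0 (fully open); "finger_force": force on a finger pad.
Only numpy, scipy, OpenCV 4.12 (cv2) and the standard library are available. Lean on these libraries where they do the work, as an engineer would, in place of code of your own. Each camera call takes 0.05 s, during which the arm holds its last target. There are 200 camera calls.

TASK

Four dishwasher tablets have spilled onto the glass of the switched-off hob. With closed fingers gently sweep all four across the glass and over the hob's edge into the open clear acrylic bin that stands against it - do not pick up, pinch or press down on any of them, as they crumble - then push the bin's flap over and press it down until it snaps shut. Leave the kettle, the scoop and everything else where they are.

Things in the scene. Friction and masses are not known exactly. Their poses are not given: they have to be found in the camera images.
- hob: Two-zone portable induction hob, black glass top, 340 mm (x) by 560 mm (y), fixed on the counter. Origin: centre of its underside; the flat glass lies 80 mm above it. Its x axis points from its front (controls) to its back, its y axis to its left; the bin stands against its right side (y = -280 mm). The kettle stands on the left zone, the tablets lie on the right half.
- bin: Open-topped clear acrylic bin fixed on the counter, outside 130 mm (its x) by 200 mm (its y) by 72 mm high, walls and floor 4 mm. Origin: centre of its underside. Its -x long side stands 3 mm from the hob's right side and parallel to it, its rim 8 mm below the hob's glass; its +x long side carries the flap's hinge. Steel catches stand on its short ends.
- flap (a joint): Angle of the bin's flap: 0 = shut on the rim, grows as it opens, 1.57 = upright; starts at 1.75 to 2.05 rad, at most 2.2. Clear acrylic plate 130 mm from hinge to free edge, 200 mm wide, 4 mm thick. Its stiff hinge (1 to 2 N at the free edge) stays at any angle. Below about 0.08 rad two spring catches resist; 5 to 10 N down near the free edge snaps it under them, to 0 to 0.02 rad.
- flap_hinge (a point): Point on the flap's hinge line, at the middle of its width, 72 mm above the counter; it does not move as the flap swings.
- flap_edge (a point): Middle of the flap's free edge, on its outer face (the upper face when shut), 130 mm from the hinge line. Shut, it is 76 mm above the counter and next to the hob. The catches that hold it stand outside the bin's two short ends, 20 mm from the hob-side edge, their tips 10 mm above the rim.
- tablet1: Pressed white dishwasher tablet, rectangular, 36 (its x) by 26 (its y) by 14 mm high, about 18 g, crumbly, lying loose on the hob's glass. Origin: centre of its underside.
- tablet2: As tablet1.
- tablet3: As tablet1.
- tablet4: As tablet1.
- kettle: Brushed steel kettle on the hob's left zone, body 176 mm across, 206 mm high with its black arched handle; the spout points to its +y. Origin: centre of its underside. Not to be moved.
- scoop: Grey plastic measuring scoop lying on the hob's front strip: round bowl 42 mm across and 26 mm high, flat handle reaching 94 mm from the bowl's centre along its +y. Origin: underside of the bowl's centre. Not to be moved.
- dripper: White ceramic pour-over dripper on the counter, right of the bin, 120 mm across, 88 mm high. Origin: centre of its underside. Not to be moved.
- pitcher: Glass pitcher on the counter, to the right and further back, 112 mm across, 165 mm high. Origin: centre of its underside. Not to be moved.
- mug: White mug, 80 mm across, 85 mm high, on the counter beyond the bin's far end. Origin: centre of its underside. Not to be moved.
- teaspoon: Steel teaspoon, 140 mm long, 5 mm high, lying on the counter between the robot and the bin. Origin: underside of its middle. Not to be moved.
Not all that is in view belongs to the job. Leave any black look-alike of the tablet1 alone. Leave any blue look-alike of the bin alone.

How it is judged:
On the way, in this order (a step that is already met when the one before it is completed fails the run):
1. All four tablets lie inside the bin before its flap is shut (x of tablet1 in the frame of bin between -0.062 and 0.062 m and y of tablet1 in the frame of bin between -0.097 and 0.097 m and z of each of tablet1, tablet2, tablet3, tablet4 in the frame of bin below 0.068 m and x of tablet2 in the frame of bin between -0.062 and 0.062 m and y of tablet2 in the frame of bin between -0.097 and 0.097 m and x of tablet3 in the frame of bin between -0.062 and 0.062 m and y of tablet3 in the frame of bin between -0.097 and 0.097 m and x of tablet4 in the frame of bin between -0.062 and 0.062 m and y of tablet4 in the frame of bin between -0.097 and 0.097 m and value of joint flap above 0.2 rad), for 0.2 s.
2. The flap is pressed down and snapped shut under its catches (value of joint flap below 0.03 rad), for 0.2 s.
At the end, for the whole second after the job is handed in: All four tablets lie at rest inside the bin, below its rim, and the flap is snapped shut (joint below 0.03 rad) (x of tablet1 in the frame of bin between -0.062 and 0.062 m and y of tablet1 in the frame of bin between -0.097 and 0.097 m and z of each of tablet1, tablet2, tablet3, tablet4 in the frame of bin below 0.068 m and x of tablet2 in the frame of bin between -0.062 and 0.062 m and y of tablet2 in the frame of bin between -0.097 and 0.097 m and x of tablet3 in the frame of bin between -0.062 and 0.062 m and y of tablet3 in the frame of bin between -0.097 and 0.097 m and x of tablet4 in the frame of bin between -0.062 and 0.062 m and y of tablet4 in the frame of bin between -0.097 and 0.097 m and linear speed of each of tablet1, tablet2, tablet3, tablet4 below 0.02 m/s and value of joint flap below 0.03 rad); the robot touches nothing.
It fails at once if A tablet is lifted more than 25 mm off the glass instead of being swept (height (world z) of any of tablet1, tablet2, tablet3, tablet4 above 0.105 m).
It fails at once if A tablet is pinched or pressed with more than 18 N (contact force between the fingers and tablet1 above 18 N or contact force between the fingers and tablet2 above 18 N or contact force between the fingers and tablet3 above 18 N or contact force between the fingers and tablet4 above 18 N).
It fails at once if The kettle, scoop, dripper, pitcher, mug or teaspoon is shifted by more than 20 mm or knocked over (distance of any of kettle, scoop, dripper, pitcher, mug, teaspoon from where it was at the start of the episode above 0.02 m or angle between any of kettle, dripper, pitcher, mug's own z axis and vertical above 0.4 rad).
It also fails if it takes over 72 s, if anything falls off the work surface, if the arm or the gripper's body presses on something with over 40 N, if the wrist force passes 120 N, or if a joint passes its speed limit or range.

## Working session

There is one attempt and no reset: what is moved stays moved. The work goes in short steps, Python scripts to look and compute and a tool call to move; the robot and the scene stay as the last step left them, time stands still between calls to the robot, and variables do not carry over. Pictures are saved under pics/ and viewed, at most 10 in all, crops included, and the job is handed in when it is done.

Besides the shell and the picture viewer there is one more tool, called after "Call:" by a JSON object that holds its "fn" and its "kwargs", one argument or row to a line. send_rows: Moves the arm, as the interface text tells. Its arguments: {"type":"object","properties":{"steps":{"type":"array","items":{"type":"array","items":{"type":"number"}}},"squeeze":{"type":"number"}},"required":["steps"]}

```bash
mkdir -p pics; cat > h.py <<'E'
import numpy as np, cv2
from plant import ctrl
from scipy.spatial.transform import Rotation as R
def snap(n,f):
    im=ctrl.read_camera(n); cv2.imwrite('pics/'+f,im[:,:,::-1]); return im
def cam(n):
    c=ctrl.calibration(n); K=np.array(c['intrinsics']); k1=c['k1']
    if n=='wrist':
        s=ctrl.get_state(); T=np.eye(4); T[:3,:3]=R.from_quat(s['tcp_rot']).as_matrix(); T[:3,3]=s['eef_pos']
        E=np.linalg.inv(T@np.array(c['tool_from_camera']))
    else: E=np.array(c['extrinsics'])
    return K,k1,E
def proj(C,P):
    K,k1,E=C; p=np.atleast_2d(P)@E[:3,:3].T+E[:3,3]; a=np.c_[p[:,0],-p[:,1]]/-p[:,2:]
    a=a*(1+k1*(a**2).sum(1,keepdims=True)); return a@K[:2,:2].T+K[:2,2]
def unproj(C,uv,z):
    K,k1,E=C; d=(np.atleast_2d(uv)-K[:2,2])@np.linalg.inv(K[:2,:2]).T; a=d.copy()
    for _ in range(20): a=d/(1+k1*(a**2).sum(1,keepdims=True))
    r=np.c_[a[:,0],-a[:,1],-np.ones(len(a))]@E[:3,:3]; o=-E[:3,:3].T@E[:3,3]
    return o+r*((z-o[2])/r[:,2:])
E
python3 - <<'E'
from h import *
snap('top','top0.png');snap('side','side0.png')
s=ctrl.get_state();print(s)
for n in('top','side'):
    K,k,E=cam(n);print(K,k,-E[:3,:3].T@E[:3,3])
E
```

```text
{'time': 0.1, 'qpos': array([ 1.14703376e+00,  2.87138516e-01,  1.57800878e+00,  4.63023420e-06,
        1.27859176e+00, -1.50017586e-01]), 'dq': array([ 0.00036995, -0.00154337, -0.00152969, -0.00013842, -0.00141856,
       -0.00025046]), 'joint_efforts': array([ 3.10754367e-04, -4.07298017e+01, -2.93697542e+01, -1.21758167e-04,
        3.38962178e-03,  9.68065734e-06]), 'eef_pos': array([0.18222563, 0.64935066, 0.23805632]), 'tcp_rot': array([ 1.36446113e-01,  9.90646913e-01, -1.02871070e-03, -3.05810252e-04]), 'contact_force': array([0.34431575, 0.62190697, 0.23500225]), 'wrist_torque': array([ 0.04589718, -0.01317327, -0.01212503]), 'finger_force': 0.0, 'opening': 1.0011260266577675}
[[484.90607501   0.         254.78935348]
 [  0.         484.90607501 192.74179484]
 [  0.           0.           1.        ]] 0.007829516925513301 [ 0.1899681  -0.07824003  1.6262728 ]
[[348.37757814   0.         254.98872397]
 [  0.         348.37757814 192.42434959]
 [  0.           0.           1.        ]] 0.003458681231628273 [0.34555905 0.59273625 0.86033509]
```

View pics/top0.png

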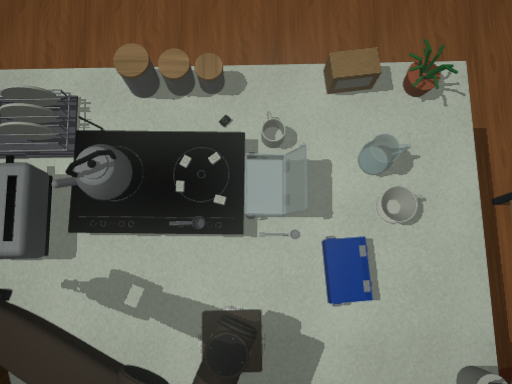

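View pics/side0.png

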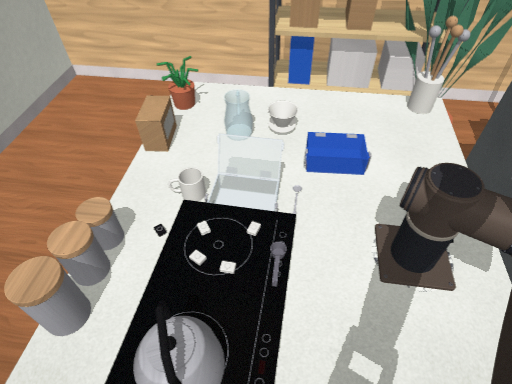

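```bash
cat > tab.py <<'E'
from h import *
def tablets(im,C,z=0.094,box=(150,140,244,222)):
    x0,y0,x1,y1=box; m=np.zeros(im.shape[:2],np.uint8); m[y0:y1,x0:x1]=(im[y0:y1,x0:x1].min(2)>150)*255
    n,l,st,c=cv2.connectedComponentsWithStats(m); out=[]
    for i in range(1,n):
        if st[i,4]>25:
            pts=np.argwhere(l==i)[:,::-1].astype(float); W=unproj(C,pts,z)[:,:2]
            r=cv2.minAreaRect(W.astype(np.float32)*1000); out.append((c[i].round(1),W.mean(0).round(4),np.round(r[1]),round(r[2])))
    return out
E
python3 - <<'E'
from tab import *
im=cv2.imread('pics/top0.png');C=cam('top')
for t in tablets(im,C):print(t)
c=cv2.resize(im[115:245,140:320],None,fx=4.4,fy=4.4,interpolation=cv2.INTER_CUBIC);cv2.imwrite('pics/c1.png',c)
K=(im.max(2)<50).astype(np.uint8)
# hob edges
for r in (140,170,205,225): print(r,im[r,238:254].mean(1).round().astype(int))
for cc in (120,150,230): print(cc,im[126:136,cc].mean(1).round(),im[228:240,cc].mean(1).round())
E
```

```text
140 [ 40  41  41  41  40  41  58  98 108 108 110 110 112 111 110 109]
170 [ 34  32  35  34  37  36  74 135 134 142 148 148 148 148 148 148]
205 [ 34  35  36  35  35  52 114 135 138 146 150 149 149 150 150 150]
225 [ 40  41  40  40  40  75 101 107 107 108 109 107 107 108 108 108]
120 [157. 158. 158. 158. 103.  47.  31.  32.  30.  31.] [ 30.  30.  33.  32.  33.  92. 105. 143. 153. 152. 154. 153.]
150 [159. 155. 158. 156. 155.  80.  33.  33.  34.  33.] [ 33.  32.  32.  34.  35.  74. 103. 108. 144. 155. 154. 151.]
230 [158. 157. 154. 154. 153. 127.  69.  41.  39.  40.] [ 39.  39.  40.  40.  41.  42.  76. 104. 108. 143. 152. 154.]
```

View pics/c1.png

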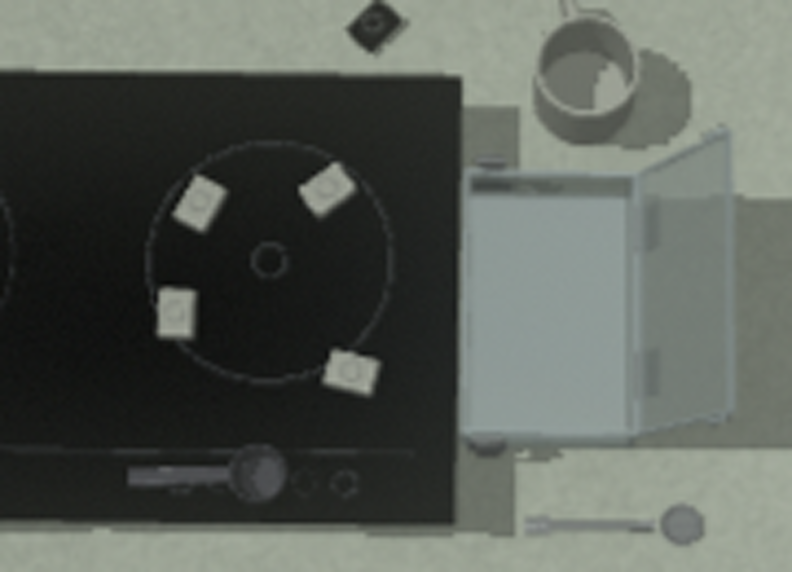

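The crop confirms the four white tablets at crop (200,203), (327,190), (176,313) and (352,372). The clear bin is against the hob at crop x 463–637. The black look-alike at (377,26) and the blue bin are decoys.

```bash
sed -i 's/>150)/>110)/' tab.py; python3 - <<'E'
from tab import *
im=cv2.imread('pics/top0.png');C=cam('top')
for t in tablets(im,C):print(t)
f=lambda p,z:unproj(C,np.array(p)/4.4+[140,115]-0.5+0.5/4.4,z)[:,:2].round(4).tolist()
print('hobR corners',f([[462,76],[454,523]],.08)); 
print('bin rim corners hobside/hinge',f([[463,172],[637,175],[632,438],[461,436]],.072))
print('scoop',f([[258,473],[128,476],[258,445]],.02+.08))
print('spoon',f([[526,524],[705,524]],.003)); print('mug',f([[537,80],[637,80],[585,20],[585,135]],.08))
h=np.array(f([[637,175],[632,438]],.072))
for a in (1.75,1.9,2.05):
    z=.072+.13*np.sin(a); print(a,f([[728,130],[733,415]],z))
R0=unproj(C,[[75,131],[69,234]],.08)[:,:2];print(R0)
E
```

```text
(array([213.7, 157.4]), array([0.5842, 0.0476]), array([25., 35.]), 36)
(array([184.9, 160.6]), array([0.5752, 0.1414]), array([25., 34.]), 61)
(array([179.3, 185.3]), array([0.4936, 0.1589]), array([23., 30.]), 89)
(array([219.2, 198.9]), array([0.4467, 0.0307]), array([34., 24.]), 71)
hobR corners [[0.6726, -0.054], [0.3358, -0.0428]]
bin rim corners hobside/hinge [[0.6002, -0.0534], [0.5954, -0.184], [0.3965, -0.1742], [0.4004, -0.0487]]
scoop [[0.3727, 0.0971], [0.3724, 0.1904], [0.393, 0.0971]]
spoon [[0.3413, -0.0958], [0.3386, -0.2321]]
mug [[0.6684, -0.1104], [0.6669, -0.1856], [0.7149, -0.1477], [0.6249, -0.1454]]
1.75 [[0.5928, -0.2391], [0.3938, -0.235]]
1.9 [[0.5942, -0.2397], [0.3945, -0.2355]]
2.05 [[0.5963, -0.2406], [0.3956, -0.2364]]
[[0.68647224 0.50748509]
 [0.34517603 0.51098554]]
```

Call:
{"fn": "send_rows", "kwargs": {
  "steps": [
    [-0.014,-0.048,0,0,-1],
    [-0.027,-0.096,0,6,-1],
    [-0.04,-0.145,0,13,-1],
    [-0.054,-0.193,0,20,-1],
    [-0.085,-0.213,0,27,-1],
    [-0.12,-0.235,0,34,-1],
    [-0.16,-0.26,0,42,-1],
    [-0.203,-0.286,0,50,-1],
    [-0.245,-0.325,0,58,-1],
    [-0.29,-0.366,0,66,-1],
    [-0.33,-0.405,0,73,-1],
    [-0.374,-0.445,0,75.9,-1]
  ],
  "squeeze": 20
}}

```text
time: 1.3
eef_pos: [0.4049, 0.1471, 0.2391]
tcp_rot: [0.718, 0.696, 0.0, -0.0]
contact_force: [1.2, 0.9, 0.0]
opening: 0.0
finger_force: 0.0
```

Call:
{"fn": "send_rows", "kwargs": {
  "steps": [
    [-0.01,0.03,0,0,-1],
    [-0.02,0.07,0.01,0,-1],
    [-0.03,0.11,0.02,0,-1],
    [-0.04,0.15,0.03,0,-1],
    [-0.055,0.18,0.05,0,-1],
    [-0.068,0.205,0.07,0,-1],
    [-0.068,0.216,0.09,0,-1],
    [-0.068,0.216,0.11,0,-1],
    [-0.068,0.216,0.125,0,-1],
    [-0.068,0.216,0.135,0,-1],
    [-0.068,0.216,0.135,0,-1]
  ]
}}

```text
time: 2.4
eef_pos: [0.6171, 0.0753, 0.1024]
tcp_rot: [0.717, 0.697, -0.001, -0.001]
contact_force: [-0.2, 0.1, -0.4]
opening: 0.002
finger_force: 0.0
```

```bash
cat >> tab.py <<'E'
def uv(p): x,y=p[0]-.498,p[1]+.0485; return np.round([x-.028*y,y+.028*x],4)
def look(f,**k):
    s=ctrl.get_state(); print('t',round(s['time'],2),'tcp uv',uv(s['eef_pos']),'z',round(s['eef_pos'][2],4),s['tcp_rot'].round(4),s['contact_force'].round(1))
    im=snap('top',f)[:,:,::-1]
    for t in tablets(im,cam('top'),**k): print(t[0],uv(t[1]),t[2],t[3])
    return im
E
python3 -c "
from tab import *
look('t1.png')"
```

```text
t 2.4 tcp uv [0.1156 0.1271] z 0.1024 [ 0.7168  0.6973 -0.0012 -0.0013] [-0.2  0.1 -0.4]
[219.3 198.9] [-0.0533  0.0775] [34. 25.] 75
```

Call:
{"fn": "send_rows", "kwargs": {
  "steps": [
    [0,0.022,-0.005,0,-1],
    [-0.014,0.024,-0.005,0,-1],
    [-0.029,0.022,0,0,-1],
    [-0.029,0.02,0.007,0,-1],
    [-0.029,0.018,0.01,0,-1],
    [-0.029,0.012,0.01,0,-1],
    [-0.029,0.006,0.01,0,-1],
    [-0.029,0,0.01,0,-1],
    [-0.029,-0.006,0.01,0,-1],
    [-0.029,-0.012,0.01,0,-1],
    [-0.029,-0.018,0.01,0,-1],
    [-0.029,-0.024,0.01,0,-1]
  ]
}}

```text
time: 3.65
eef_pos: [0.5934, 0.0468, 0.0945]
tcp_rot: [0.717, 0.697, 0.0, 0.0]
contact_force: [1.2, 0.1, 0.1]
opening: 0.003
finger_force: 0.1
```

Call:
{"fn": "send_rows", "kwargs": {
  "steps": [
    [0,-0.005,0,0,-1],
    [0,-0.01,0,0,-1],
    [0,-0.012,0,0,-1],
    [0,-0.012,0,0,-1],
    [0,0,0,0,-1],
    [0.01,0.02,0,0,-1],
    [0.03,0.02,-0.01,0,-1],
    [0.05,0.02,-0.02,0,-1],
    [0.08,0.02,-0.02,0,-1],
    [0.1,0.03,-0.02,0,-1],
    [0.1,0.05,-0.02,0,-1]
  ]
}}

```text
time: 4.75
eef_pos: [0.6467, 0.1483, 0.1141]
tcp_rot: [0.716, 0.698, 0.0, -0.0]
contact_force: [0.0, -0.8, 0.4]
opening: 0.0
finger_force: 0.0
```

```bash
python3 -c "
from tab import *
im=look('t2.png')
cv2.imwrite('pics/c2.png',cv2.resize(im[115:245,140:320],None,fx=4.4,fy=4.4))"
```

```text
t 4.75 tcp uv [0.1432 0.201 ] z 0.1141 [ 7.157e-01  6.984e-01  1.000e-04 -5.000e-04] [ 0.  -0.8  0.4]
[211.  166.6] [0.0527 0.1068] [29. 23.] 89
[219.4 199. ] [-0.0535  0.0773] [35. 25.] 73
```

View pics/c2.png

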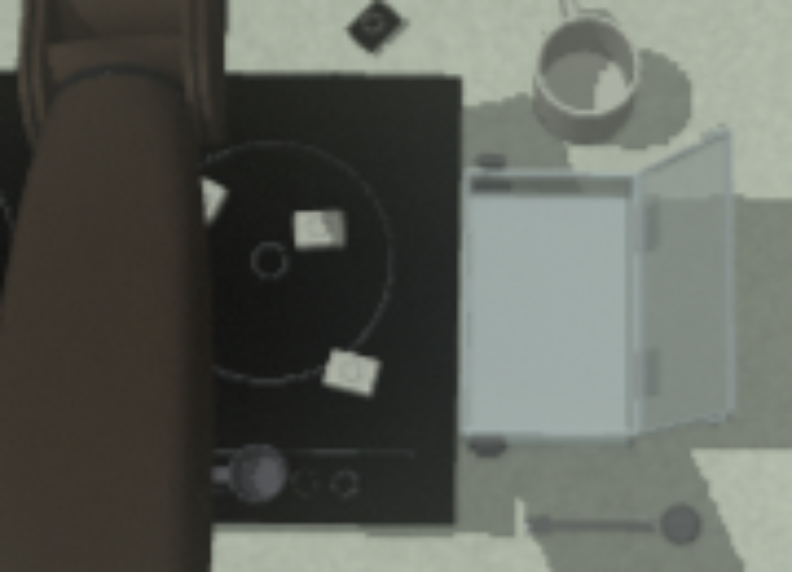

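The picture shows tablet A squared up at crop (319,230), with the other tablets untouched. Next I nudge B inwards the same way.

Call:
{"fn": "send_rows", "kwargs": {
  "steps": [
    [-0.009,0,0.01,0,-1],
    [-0.009,-0.01,0.018,0,-1],
    [-0.009,-0.02,0.021,0,-1],
    [-0.009,-0.026,0.021,0,-1],
    [-0.009,-0.032,0.021,0,-1],
    [-0.009,-0.038,0.021,0,-1],
    [-0.009,-0.044,0.021,0,-1],
    [-0.009,-0.05,0.021,0,-1],
    [-0.009,-0.056,0.021,0,-1],
    [-0.009,-0.062,0.021,0,-1],
    [-0.009,-0.068,0.021,0,-1],
    [-0.009,-0.068,0.021,0,-1]
  ]
}}

```text
time: 6.0
eef_pos: [0.5776, 0.1383, 0.0933]
tcp_rot: [0.717, 0.697, -0.0, -0.0]
contact_force: [-0.8, 0.1, -1.1]
opening: -0.003
finger_force: 0.0
```

Call:
{"fn": "send_rows", "kwargs": {
  "steps": [
    [0,0.01,0,0,-1],
    [0,0.03,-0.005,0,-1],
    [0,0.04,-0.03,0,-1],
    [-0.01,0.03,-0.05,0,-1],
    [-0.02,0,-0.05,0,-1],
    [-0.03,-0.03,-0.05,0,-1],
    [-0.06,-0.06,-0.05,0,-1],
    [-0.07,-0.09,-0.05,0,-1],
    [-0.08,-0.12,-0.05,0,-1],
    [-0.08,-0.13,-0.05,0,-1],
    [-0.08,-0.13,-0.05,0,-1]
  ]
}}

```text
time: 7.1
eef_pos: [0.4461, 0.0619, 0.1435]
tcp_rot: [0.717, 0.697, 0.0, 0.0]
contact_force: [0.7, -0.8, 1.2]
opening: -0.007
finger_force: 0.0
```

```bash
python3 -c "
from tab import *
look('t3.png')"
```

```text
t 7.1 tcp uv [-0.055   0.1089] z 0.1435 [7.17e-01 6.97e-01 3.00e-04 2.00e-04] [ 0.7 -0.8  1.2]
[211.8 165.1] [0.0576 0.1043] [33. 17.] 89
```

Call:
{"fn": "send_rows", "kwargs": {
  "steps": [
    [0.012,0,0.0,0,-1],
    [0.014,0.001,0.025,0,-1],
    [0.014,0.001,0.045,0,-1],
    [0.014,0.001,0.051,0,-1],
    [0.008,0.001,0.051,0,-1],
    [0.002,0.001,0.051,0,-1],
    [-0.004,0.001,0.051,0,-1],
    [-0.011,0.001,0.051,0,-1],
    [-0.019,0.001,0.051,0,-1],
    [-0.027,0.001,0.051,0,-1],
    [-0.035,0.001,0.051,0,-1],
    [-0.043,0.001,0.051,0,-1]
  ]
}}

```text
time: 8.35
eef_pos: [0.4459, 0.0181, 0.0924]
tcp_rot: [0.717, 0.697, 0.0, 0.0]
contact_force: [0.7, 0.8, -0.2]
opening: -0.002
finger_force: 0.1
```

Call:
{"fn": "send_rows", "kwargs": {
  "steps": [
    [-0.008,0,0,0,-1],
    [-0.016,0,0,0,-1],
    [-0.024,0,0,0,-1],
    [-0.032,0,0,0,-1],
    [-0.04,0,0,0,-1],
    [-0.048,0,0,0,-1],
    [-0.056,0,0,0,-1],
    [-0.064,0,0,0,-1],
    [-0.072,0,0,0,-1],
    [-0.08,0,0,0,-1],
    [-0.088,0,0,0,-1],
    [-0.088,0,0,0,-1]
  ]
}}

```text
time: 9.55
eef_pos: [0.4436, -0.07, 0.0924]
tcp_rot: [0.717, 0.697, 0.0, 0.0]
contact_force: [-0.3, 0.2, -0.8]
opening: 0.002
finger_force: 0.0
```

Call:
{"fn": "send_rows", "kwargs": {
  "steps": [
    [0,0,-0.02,0,-1],
    [0.02,0.01,-0.04,0,-1],
    [0.06,0.03,-0.04,0,-1],
    [0.1,0.05,-0.04,0,-1],
    [0.14,0.08,-0.04,0,-1],
    [0.16,0.105,-0.04,0,-1],
    [0.165,0.107,-0.04,0,-1],
    [0.165,0.107,-0.04,0,-1]
  ]
}}

```text
time: 10.35
eef_pos: [0.5549, 0.0936, 0.1319]
tcp_rot: [0.716, 0.698, -0.0, -0.0]
contact_force: [-0.2, -0.9, -0.2]
opening: -0.003
finger_force: 0.0
```

```bash
python3 -c "
from tab import *
im=look('t4.png')
cv2.imwrite('pics/c4.png',cv2.resize(im[115:245,140:320],None,fx=4.4,fy=4.4))"
```

```text
t 10.35 tcp uv [0.0529 0.1437] z 0.1319 [ 7.162e-01  6.979e-01 -5.000e-04 -4.000e-04] [-0.2 -0.9 -0.2]
```

View pics/c4.png

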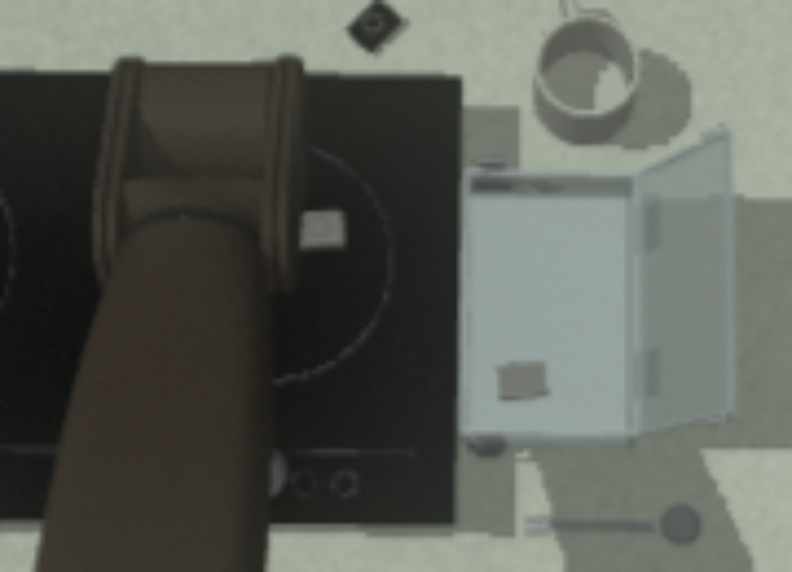

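Tablet D lies in the bin at crop (522,381). Next I sweep A.

Call:
{"fn": "send_rows", "kwargs": {
  "steps": [
    [0,-0.001,0.02,0,-1],
    [0,-0.001,0.036,0,-1],
    [0,-0.001,0.04,0,-1],
    [-0.006,-0.001,0.04,0,-1],
    [-0.012,-0.001,0.04,0,-1],
    [-0.018,-0.001,0.04,0,-1],
    [-0.025,-0.002,0.04,0,-1],
    [-0.033,-0.002,0.04,0,-1],
    [-0.041,-0.002,0.04,0,-1],
    [-0.049,-0.002,0.04,0,-1],
    [-0.057,-0.002,0.04,0,-1],
    [-0.065,-0.002,0.04,0,-1]
  ]
}}

```text
time: 11.6
eef_pos: [0.5512, 0.0272, 0.0923]
tcp_rot: [0.717, 0.697, -0.0, -0.0]
contact_force: [0.1, 0.3, 0.2]
opening: -0.002
finger_force: 0.1
```

Call:
{"fn": "send_rows", "kwargs": {
  "steps": [
    [-0.008,0,0,0,-1],
    [-0.016,0,0,0,-1],
    [-0.024,0,0,0,-1],
    [-0.032,0,0,0,-1],
    [-0.04,0,0,0,-1],
    [-0.048,0,0,0,-1],
    [-0.056,0,0,0,-1],
    [-0.064,0,0,0,-1],
    [-0.072,0,0,0,-1],
    [-0.08,0,0,0,-1],
    [-0.09,0,0,0,-1],
    [-0.098,0,0,0,-1]
  ]
}}

```text
time: 12.8
eef_pos: [0.5485, -0.0709, 0.0923]
tcp_rot: [0.717, 0.697, -0.0, 0.0]
contact_force: [0.2, -0.7, 0.4]
opening: 0.001
finger_force: 0.0
```

Call:
{"fn": "send_rows", "kwargs": {
  "steps": [
    [0,0,-0.02,0,-1],
    [0,0,-0.05,0,-1],
    [0.03,-0.03,-0.08,0,-1],
    [0.03,-0.07,-0.08,0,-1],
    [0.0,-0.1,-0.08,0,-1],
    [0.0,-0.1,-0.08,0,-1]
  ]
}}

```text
time: 13.4
eef_pos: [0.4458, -0.0684, 0.172]
tcp_rot: [0.717, 0.697, -0.001, -0.0]
contact_force: [0.1, 0.7, 0.8]
opening: -0.003
finger_force: 0.0
```

```bash
python3 -c "
from tab import *
im=look('t5.png')
cv2.imwrite('pics/c5.png',cv2.resize(im[115:245,140:320],None,fx=4.4,fy=4.4))"
```

```text
t 13.4 tcp uv [-0.0517 -0.0214] z 0.172 [ 7.175e-01  6.966e-01 -7.000e-04 -2.000e-04] [0.1 0.7 0.8]
[186.5 170. ] [0.0405 0.1857] [24. 35.] 79
[179.5 185.6] [-0.011   0.2065] [33. 23.] 0
```

View pics/c5.png

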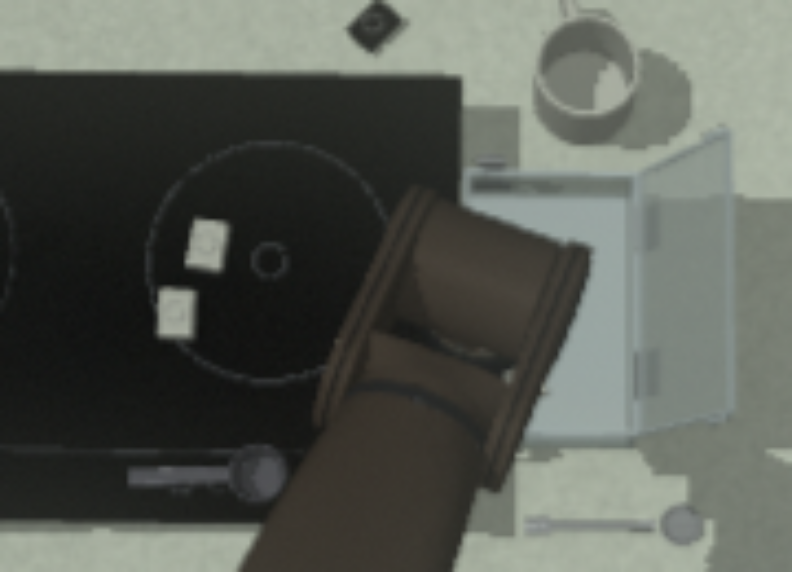

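B is at crop (207,245) and C at (177,313), both squared up with long sides along the sweep face. Next I sweep B.

Call:
{"fn": "send_rows", "kwargs": {
  "steps": [
    [0.04,0.02,0,0,-1],
    [0.08,0.04,0,0,-1],
    [0.12,0.06,0,0,-1],
    [0.16,0.075,0,0,-1],
    [0.2,0.09,0,0,-1],
    [0.23,0.092,0.0,0,-1],
    [0.246,0.092,0.02,0,-1],
    [0.246,0.092,0.05,0,-1],
    [0.246,0.092,0.073,0,-1],
    [0.246,0.092,0.08,0,-1],
    [0.24,0.092,0.08,0,-1],
    [0.234,0.092,0.08,0,-1]
  ]
}}

```text
time: 14.65
eef_pos: [0.5481, 0.1639, 0.0934]
tcp_rot: [0.717, 0.697, 0.001, 0.001]
contact_force: [0.1, 0.1, 0.4]
opening: 0.001
finger_force: 0.0
```

Call:
{"fn": "send_rows", "kwargs": {
  "steps": [
    [-0.006,0,0,0,-1],
    [-0.013,0,0,0,-1],
    [-0.021,0,0,0,-1],
    [-0.029,0,0,0,-1],
    [-0.037,0,0,0,-1],
    [-0.045,0,0,0,-1],
    [-0.053,0,0,0,-1],
    [-0.061,0,0,0,-1],
    [-0.069,0,0,0,-1],
    [-0.077,0,0,0,-1],
    [-0.085,0,0,0,-1],
    [-0.093,0,0,0,-1]
  ]
}}

```text
time: 15.85
eef_pos: [0.5444, 0.0705, 0.0923]
tcp_rot: [0.717, 0.697, -0.0, 0.0]
contact_force: [-0.2, -0.6, 0.3]
opening: -0.0
finger_force: 0.0
```

Call:
{"fn": "send_rows", "kwargs": {
  "steps": [
    [-0.008,0,0,0,-1],
    [-0.018,0,0,0,-1],
    [-0.028,0,0,0,-1],
    [-0.038,0,0,0,-1],
    [-0.048,0,0,0,-1],
    [-0.058,0,0,0,-1],
    [-0.068,0,0,0,-1],
    [-0.078,0,0,0,-1],
    [-0.09,0,0,0,-1],
    [-0.1,0,0,0,-1],
    [-0.11,0,0,0,-1],
    [-0.118,0,0,0,-1]
  ]
}}

```text
time: 17.05
eef_pos: [0.5411, -0.0478, 0.0923]
tcp_rot: [0.717, 0.697, -0.0, 0.0]
contact_force: [0.2, -0.2, -0.7]
opening: -0.005
finger_force: 0.0
```

Call:
{"fn": "send_rows", "kwargs": {
  "steps": [
    [-0.008,0,0,0,-1],
    [-0.016,0,0,0,-1],
    [-0.024,0,0,0,-1],
    [-0.027,0,0,0,-1],
    [-0.027,0,-0.02,0,-1],
    [-0.02,-0.01,-0.05,0,-1],
    [0.02,-0.01,-0.05,0,-1],
    [0.06,0,-0.05,0,-1],
    [0.1,0,-0.05,0,-1],
    [0.14,0,-0.05,0,-1],
    [0.18,-0.01,-0.05,0,-1],
    [0.22,-0.03,-0.05,0,-1]
  ]
}}

```text
time: 18.25
eef_pos: [0.5178, 0.1755, 0.1427]
tcp_rot: [0.717, 0.697, 0.001, 0.0]
contact_force: [-0.4, 0.2, 0.2]
opening: -0.001
finger_force: 0.0
```

```bash
python3 -c "
from tab import *
look('t6.png')"
```

```text
t 18.25 tcp uv [0.0135 0.2246] z 0.1427 [7.169e-01 6.971e-01 6.000e-04 4.000e-04] [-0.4  0.2  0.2]
```

Call:
{"fn": "send_rows", "kwargs": {
  "steps": [
    [0.014,-0.01,0,0,-1],
    [0.017,-0.024,0,0,-1],
    [0.017,-0.024,0.02,0,-1],
    [0.017,-0.024,0.04,0,-1],
    [0.017,-0.024,0.05,0,-1],
    [0.011,-0.024,0.05,0,-1],
    [0.005,-0.024,0.05,0,-1],
    [-0.001,-0.024,0.05,0,-1],
    [-0.008,-0.024,0.05,0,-1],
    [-0.016,-0.024,0.05,0,-1],
    [-0.024,-0.024,0.05,0,-1],
    [-0.032,-0.024,0.05,0,-1]
  ]
}}

```text
time: 19.5
eef_pos: [0.4925, 0.1419, 0.0925]
tcp_rot: [0.717, 0.697, 0.0, 0.0]
contact_force: [-0.8, 0.8, -0.0]
opening: 0.001
finger_force: 0.1
```

Call:
{"fn": "send_rows", "kwargs": {
  "steps": [
    [-0.008,0,0,0,-1],
    [-0.017,0,0,0,-1],
    [-0.026,0,0,0,-1],
    [-0.035,0,0,0,-1],
    [-0.044,0,0,0,-1],
    [-0.053,0,0,0,-1],
    [-0.062,0,0,0,-1],
    [-0.071,0,0,0,-1],
    [-0.08,0,0,0,-1],
    [-0.089,0,0,0,-1],
    [-0.098,0,0,0,-1],
    [-0.106,0,0,0,-1]
  ]
}}

```text
time: 20.7
eef_pos: [0.4894, 0.0359, 0.0923]
tcp_rot: [0.717, 0.697, -0.0, 0.0]
contact_force: [-0.7, 0.4, 0.6]
opening: -0.004
finger_force: 0.0
```

Call:
{"fn": "send_rows", "kwargs": {
  "steps": [
    [-0.008,0,0,0,-1],
    [-0.018,0,0,0,-1],
    [-0.028,0,0,0,-1],
    [-0.038,0,0,0,-1],
    [-0.048,0,0,0,-1],
    [-0.058,0,0,0,-1],
    [-0.068,0,0,0,-1],
    [-0.078,0,0,0,-1],
    [-0.088,0,0,0,-1],
    [-0.098,0,0,0,-1],
    [-0.106,0,0,0,-1],
    [-0.11,0,0,0,-1]
  ]
}}

```text
time: 21.9
eef_pos: [0.4865, -0.0742, 0.0924]
tcp_rot: [0.717, 0.697, 0.0, 0.0]
contact_force: [-0.2, 0.5, -0.0]
opening: -0.0
finger_force: 0.0
```

Call:
{"fn": "send_rows", "kwargs": {
  "steps": [
    [0,0,-0.02,0,-1],
    [0.03,0,-0.05,0,-1],
    [0.07,0,-0.08,0,-1],
    [0.11,0,-0.11,0,-1],
    [0.13,0,-0.14,0,-1],
    [0.13,0,-0.16,0,-1],
    [0.13,0,-0.16,0,-1]
  ]
}}

```text
time: 22.6
eef_pos: [0.4918, 0.0573, 0.2562]
tcp_rot: [0.716, 0.698, 0.002, 0.003]
contact_force: [1.1, 0.6, -0.5]
opening: -0.001
finger_force: 0.0
```

```bash
python3 -c "
from tab import *
im=look('t7.png');s=snap('side','s7.png')[:,:,::-1]
a=cv2.resize(im[115:245,140:320],(540,390),interpolation=cv2.INTER_CUBIC);b=cv2.resize(s[125:215,200:300],(260,234),interpolation=cv2.INTER_CUBIC)
o=np.zeros((390,800,3),np.uint8);o[:,:540]=a;o[:234,540:]=b
cv2.imwrite('pics/c7.png',o)"
```

```text
t 22.6 tcp uv [-0.0092  0.1056] z 0.2562 [0.7161 0.6979 0.0025 0.0029] [ 1.1  0.6 -0.5]
```

View pics/c7.png

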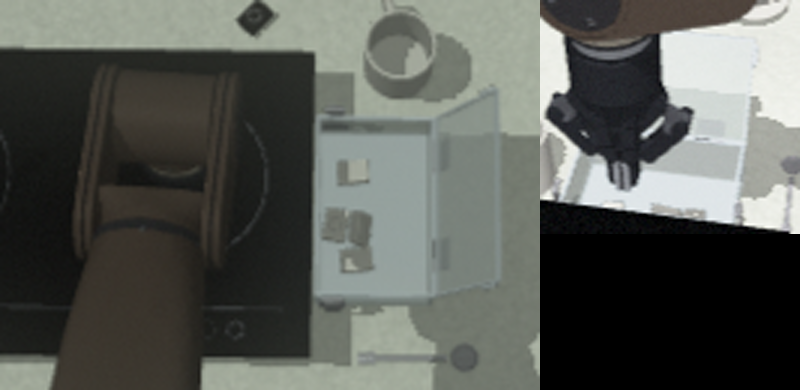

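All four tablets lie in the bin, at crop (353,172), (333,224), (360,228) and (356,261). The flap is still open, so I go over it and behind.

Call:
{"fn": "send_rows", "kwargs": {
  "steps": [
    [-0.03,0.005,0,0,-1],
    [-0.07,0.009,0,0,-1],
    [-0.11,0.009,0,0,-1],
    [-0.15,0.009,0,0,-1],
    [-0.19,0.009,0,0,-1],
    [-0.23,0.009,0,0,-1],
    [-0.27,0.009,0,0,-1],
    [-0.31,0.009,0,0,-1],
    [-0.346,0.009,0,0,-1],
    [-0.348,0.009,0,0,-1],
    [-0.348,0.009,0,0,-1]
  ]
}}

```text
time: 23.8
eef_pos: [0.4881, -0.292, 0.2498]
tcp_rot: [0.718, 0.696, 0.0, -0.002]
contact_force: [0.6, 0.6, -0.5]
opening: 0.0
finger_force: 0.0
```

```bash
python3 -c "
from tab import *
look('t8.png')"
```

```text
t 23.8 tcp uv [-0.0031 -0.2437] z 0.2498 [ 0.7178  0.6962  0.     -0.0023] [ 0.6  0.6 -0.5]
```

Call:
{"fn": "send_rows", "kwargs": {
  "steps": [
    [0,0,0.03,0,-1],
    [0,0,0.06,0,-1],
    [0,0,0.078,0,-1],
    [0.01,0,0.078,0,-1],
    [0.02,0,0.078,0,-1],
    [0.03,0,0.078,0,-1],
    [0.04,0,0.078,0,-1],
    [0.052,0,0.078,0,-1],
    [0.063,0,0.078,0,-1],
    [0.074,0,0.078,0,-1],
    [0.085,0,0.078,0,-1],
    [0.096,0,0.078,0,-1]
  ]
}}

```text
time: 25.05
eef_pos: [0.492, -0.1945, 0.1743]
tcp_rot: [0.717, 0.697, 0.0, -0.0]
contact_force: [-0.2, -2.0, 1.2]
opening: -0.002
finger_force: 0.9
```

```bash
python3 -c "
from tab import *
im=look('t9.png');s=snap('side','s9.png')[:,:,::-1]
a=cv2.resize(im[115:245,140:320],(540,390),interpolation=cv2.INTER_CUBIC);b=cv2.resize(s[110:215,200:300],(260,273),interpolation=cv2.INTER_CUBIC)
o=np.zeros((390,800,3),np.uint8);o[:,:540]=a;o[:273,540:]=b
cv2.imwrite('pics/c9.png',o)"
```

```text
t 25.05 tcp uv [-0.0019 -0.1462] z 0.1743 [ 7.168e-01  6.973e-01  0.000e+00 -1.000e-04] [-0.2 -2.   1.2]
```

View pics/c9.png

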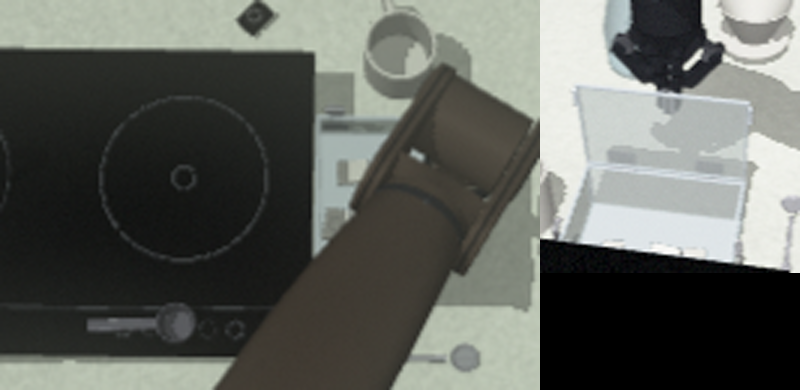

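The flap is pushed close to upright, with the fingers behind it. I continue over the arc.

Call:
{"fn": "send_rows", "kwargs": {
  "steps": [
    [0.012,0,0,0,-1],
    [0.024,0,0.001,0,-1],
    [0.038,0,0.004,0,-1],
    [0.053,0,0.008,0,-1],
    [0.067,0,0.015,0,-1],
    [0.08,0,0.024,0,-1],
    [0.09,0,0.033,0,-1],
    [0.099,0,0.043,0,-1],
    [0.105,0,0.053,0,-1],
    [0.11,0,0.063,0,-1],
    [0.113,0,0.071,0,-1],
    [0.113,0,0.071,0,-1]
  ]
}}

```text
time: 26.35
eef_pos: [0.4941, -0.0818, 0.1015]
tcp_rot: [0.717, 0.697, -0.001, -0.002]
contact_force: [0.9, -0.9, -0.5]
opening: 0.0
finger_force: 0.0
```

Call:
{"fn": "send_rows", "kwargs": {
  "steps": [
    [0.002,0,0.004,0,-1],
    [0.002,0,0.008,0,-1],
    [0.002,0,0.011,0,-1],
    [0.002,0,0.014,0,-1],
    [0.002,0,0.016,0,-1],
    [0.002,0,0.018,0,-1],
    [0.002,0,0.019,0,-1],
    [0.002,0,0.02,0,-1],
    [0.002,0,0.02,0,-1]
  ]
}}

```text
time: 27.25
eef_pos: [0.4953, -0.0808, 0.0839]
tcp_rot: [0.717, 0.697, -0.0, -0.0]
contact_force: [-2.4, -0.6, 5.1]
opening: 0.002
finger_force: 2.7
```

Call:
{"fn": "send_rows", "kwargs": {
  "steps": [
    [0,0,0.001,0,-1],
    [0,0,0.002,0,-1],
    [0,0,0.003,0,-1],
    [0,0,0.004,0,-1],
    [0,0,0.004,0,-1]
  ]
}}

```text
time: 27.75
eef_pos: [0.4956, -0.0808, 0.0835]
tcp_rot: [0.717, 0.697, -0.001, -0.001]
contact_force: [-11.1, 3.0, 25.9]
opening: 0.005
finger_force: 12.6
```

Call:
{"fn": "send_rows", "kwargs": {
  "steps": [
    [0,0,-0.005,0,-1],
    [0,0,-0.02,0,-1],
    [0,0,-0.05,0,-1],
    [0.03,0,-0.08,0,-1],
    [0.07,0,-0.11,0,-1],
    [0.11,0,-0.14,0,-1],
    [0.15,0,-0.15,0,-1],
    [0.17,0,-0.15,0,-1],
    [0.17,0,-0.15,0,-1]
  ]
}}

```text
time: 28.65
eef_pos: [0.4999, 0.0913, 0.2296]
tcp_rot: [0.716, 0.699, 0.0, 0.0]
contact_force: [0.1, -0.2, -1.1]
opening: 0.002
finger_force: 0.0
```

```bash
python3 -c "
from tab import *
im=look('t10.png');s=snap('side','s10.png')[:,:,::-1]
a=cv2.resize(im[115:245,180:320],(420,390),interpolation=cv2.INTER_CUBIC);b=cv2.resize(s[125:225,185:310],(375,300),interpolation=cv2.INTER_CUBIC)
o=np.zeros((390,800,3),np.uint8);o[:,:420]=a;o[:300,425:]=b
cv2.imwrite('pics/c10.png',o)"
```

```text
t 28.65 tcp uv [-0.0021  0.1399] z 0.2296 [7.155e-01 6.986e-01 4.000e-04 3.000e-04] [ 0.1 -0.2 -1.1]
```

View pics/c10.png

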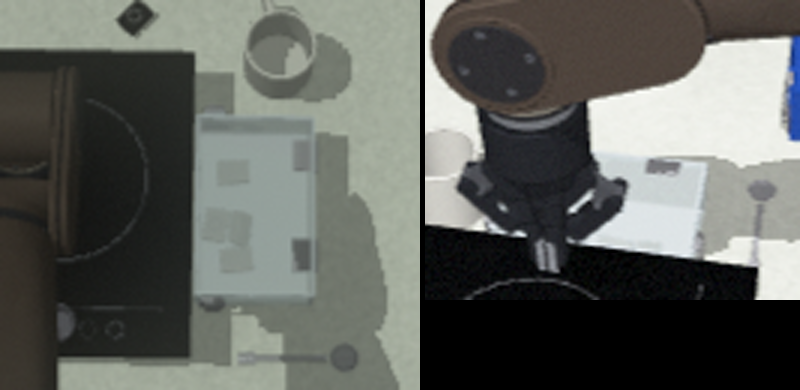

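The flap lies flat on the bin with the four tablets under it at crop (234,172), (213,224), (238,226) and (236,261). The press bottomed out at the shut height with about 26 N, and the arm is clear of everything.

```bash
python3 -c "
from plant import ctrl
print(ctrl.sign_off())"
```

```text
the job is handed in; nothing more can be done
None
```

I swept all four tablets into the clear bin, pressed its flap shut (it bottomed out at the shut height under about 26 N) and handed the job in at about 29 s; sign-off returned no verdict.

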